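Lock the lid of a food chopper

TASK

The lid of the food chopper is set on but not locked: it stands up on its spring. Push it straight down, keep it down and turn it a quarter turn clockwise (seen from above) until it stops, then let it rise into its catch and leave it locked. Leave the other things on the worktop as they are.

Things in the scene. Friction and masses are not known exactly. Their poses are not given: they have to be found in the camera images.
- chopper: Food chopper: white motor base, clear bowl with blades, white collar with slots, 144 mm wide, fixed to the worktop; origin at the centre of its underside, z up. A closed finger may press the lid off centre (it is guided) and push the side of one end of its grip bar round; or the bar may be pinched across its width.
- lid_deck (a point): Centre of the upper face of the chopper's round white lid, on its axis, about 175 mm above the worktop when the lid is up. The lid is a flat disc, 128 mm across; a straight upright grip bar crosses it through the centre, 112 mm long, 18 mm wide, its top 26 mm above this face, edges rounded. Axes turn with the lid: x along the bar, z up.
- lid_press (a joint): How far the lid is pushed down, m: 0 up, 0.020 hard stop. A spring pushes it up with about 5 N at 0 and 10 N at 0.020. Pins in the collar's slots let it turn only when pushed down by more than 0.014 (aim for 0.016 to 0.018). At the end of the turn, let go, it rises to about 0.008 and cannot turn back.
- lid (a joint): Turn of the lid, rad, growing clockwise seen from above: about 0 with the pins in the entry slots (free play 0.07 either way); from 1.40 the pins can rise into the catch; stop at about 1.61. Little friction; the lid stays where it is left.
- mug: Bystander: terracotta mug 64x88x49 mm, origin at its underside.
- pepper_mill: Bystander: dark wooden pepper mill, 58 mm wide, 150 mm high, origin at its underside.
- salt_shaker: Bystander: salt shaker, 44 mm wide, 90 mm high, origin at its underside.
- tumbler: Bystander: glass tumbler, 81 mm wide, 92 mm high, origin at its underside.
- wooden_spoon: Bystander: wooden spoon 297x55x14 mm lying on the worktop, origin at its underside.
- spice_tin: Bystander: round white tin, 65 mm wide, 62 mm high, origin at its underside.
- coaster: Bystander: round cork coaster, 96 mm wide, 8 mm thick, origin at its underside.

How it is judged:
On the way, in this order (a step that is already met when the one before it is completed fails the run):
1. the lid is pushed down far enough to free its pins, before it is turned (value of joint lid_press above 0.0135 m and value of joint lid below 0.5 rad), for 0.05 s.
2. the lid is turned a quarter turn clockwise (value of joint lid above 1.35 rad), for 0.1 s.
At the end, for the whole second after the job is handed in: The lid is turned clockwise by more than 1.36 rad (a quarter turn, in the catch) and has risen into the catch: pushed down by 4 to 11 mm only, and it is at rest (value of joint lid above 1.36 rad and value of joint lid_press between 0.004 and 0.011 m and velocity of joint lid between -0.1 and 0.1 rad/s); the robot touches nothing.
It fails at once if one of the other things on the worktop is moved by more than 30 mm (distance of any of mug, pepper_mill, salt_shaker, tumbler, wooden_spoon, spice_tin, coaster from where it was at the start of the episode above 0.03 m).
It fails at once if one of the other things is tipped over (angle between any of mug, pepper_mill, salt_shaker, tumbler, spice_tin's own z axis and vertical above 0.5 rad).
It also fails if it takes over 40 s, if anything falls off the work surface, if the arm or the gripper's body presses on something with over 40 N, if the wrist force passes 120 N, or if a joint passes its speed limit or range.

ROBOT

A 6-joint arm with a two-finger parallel gripper is mounted at the origin on a cart in front of the work surface, level with it; the furniture and walls round the work are solid. World frame = base frame: x ahead of the robot, y to its left, z up, the work surface at z = 0. Lengths are in m, angles in rad, forces in N, time in s.
With the tool pointing down it reaches from about 0.25 to 0.775 m from the base axis. Payload 4 kg.
Tool frame: the origin (TCP) lies on the centre line of the jaws, within the pads' length; the fingertips stand 25 mm ahead of it and the grasp point (between the pads) lies 6 mm ahead of it; z points along the fingers, y is the line along which they close (so a half turn about z gives the same grasp; the last joint's range is limited). The gripper opens to 94 mm and grips with 3 to 60 N. Pads are 16 mm wide; open, the fingers measure 119 mm over their backs; the gripper's body (75 mm by 177 mm) begins 78 mm behind the grasp point.
Start: joints at [-1.361, 0.087, 1.371, -0, 1.684, -0.103], TCP at [0.169, -0.523, 0.231] pointing down, gripper open.
Joint ranges: [-3.1, 3.1], [-0.76, 2.03], [0.27, 2.55], [-1.08, 4.22], [0.17, 2.65], [-2.57, 2.57]. Speed limits (rad/s): [2.79, 2.79, 3.14, 3.14, 3.14, 3.14].

INTERFACE

Orientations are given as [roll, pitch, yaw] about the fixed x, y, z axes, in that order (R = Rz(yaw) Ry(pitch) Rx(roll)).
In Python, from bench import robot, imaging gives the robot as it stands. The module is installed in compiled form; this text tells all that it offers.
- The arm moves only by the tool drive_tool, never from a script. Its argument "series" is a list of rows, each a list of 3 entries, a list of its own where there are three numbers: the finger opening in m, from 0 to 0.094, then the shift along the tool's x, y, z in m, then the turn, a rotation vector about the tool's x, y, z in rad. A call has 1 to 5 rows; each row is the pose to reach, as a shift and turn from the pose commanded when the call began, along the tool's axes at that moment; what a row does not reach only later rows make up. A row lasts 1/8 s, in which the tool goes at most 62.5 mm and 10.7 degrees, less where a joint would pass 70% of its speed; a pose out of reach is approached as far as the arm can. A call with a gripper value outside its range is refused whole. The fingers move at their own pace and stop on an object; the grip force is fixed at half the most. Time passes only in rows, so rows that repeat a pose let the fingers close. It gives the time, the measured TCP pose, the force, the opening and the grip force at its end, in the units of the state.
- robot.get_obs(): the state, without advancing time (a new reading comes with each control period).
- imaging.snapshot(name): name is "scene" or "top" or "wrist"; returns the picture (384x512x3 uint8, red, green, blue); there is no depth.
- imaging.get_calibration(name): a dict with "intrinsics" (3x3 intrinsics, pixels), "position" and "rotation" of the camera in the world. Camera axes: x right, y up, looking along -z (the intrinsics and any distortion apply to the point x, -y, -z); pixel columns grow to the right and rows downward; lengths in m; the calibration is good to about 2 mm. A picture is of the moment at which its call begins: read the wrist's pose just before it. get_calibration takes no time and is no camera call; for the wrist camera it gives the pose at the moment of the call.
- robot.close_job(): hands the job in; it is judged then, once.
The state is a dict: "time": time; "joint_positions": joint angles; "qvel": joint speeds; "joint_torque": joint torques, N m; "tool_pos": TCP position; "ee_rot": TCP orientation; "wrist_force": force on the tool from outside, world axes, zero at the start; "wrist_torque": the same for the moment, N m; "width": finger opening in m; "finger_force": force on a finger pad.
Only numpy, scipy, OpenCV 4.12 (cv2) and the standard library are available. Lean on these libraries where they do the work, as an engineer would, in place of code of your own. Each camera call takes 0.05 s, during which the arm holds its last target. There are 200 camera calls.

## Working session

There is one attempt and no reset: what is moved stays moved. The work goes in short steps, Python scripts to look and compute and a tool call to move; the robot and the scene stay as the last step left them, time stands still between calls to the robot, and variables do not carry over. Pictures are saved under pics/ and viewed, at most 10 in all, crops included, and the job is handed in when it is done.

Besides the shell and the picture viewer there is one more tool, called after "Call:" by a JSON object that holds its "method" and its "body". drive_tool: Moves the arm, as the interface text tells. Its arguments: {"type":"object","properties":{"series":{"type":"array"}},"required":["series"]}

```bash
mkdir -p pics
python3 - <<'E'
from bench import robot, imaging
import cv2,numpy as np
print(robot.get_obs())
for n in ("top","scene"):
    im=imaging.snapshot(n); cv2.imwrite(f"pics/{n}0.png",im[:,:,::-1]); print(n,imaging.get_calibration(n))
E
```

```text
{'time': 0.0, 'joint_positions': array([-1.36111439e+00,  8.79571863e-02,  1.37222229e+00, -1.45361997e-05,
        1.68361396e+00, -1.03081623e-01]), 'qvel': array([-0.00039453,  0.00047247, -0.00032328,  0.00027395, -0.00028582,
       -0.00085245]), 'joint_torque': array([-3.37675829e-04, -3.40174198e+01, -3.02436054e+01,  7.16576516e-02,
        3.27017403e-02, -1.73045414e-04]), 'tool_pos': array([ 0.16912713, -0.52283491,  0.22931915]), 'ee_rot': array([-3.13940207e+00, -2.12087812e-04,  3.12761707e-01]), 'wrist_force': array([ 0.14120005, -0.56165951, -0.68591883]), 'wrist_torque': array([-0.01981524, -0.07032071, -0.01203107]), 'finger_force': 0.0, 'width': 0.09380294348377118}
top {'intrinsics': array([[383.70567783,   0.        , 257.39828235],
       [  0.        , 383.70567783, 195.14327261],
       [  0.        ,   0.        ,   1.        ]]), 'position': array([ 0.42677507, -0.01252786,  1.15220289]), 'rotation': array([ 0.1027195 ,  0.00863922, -1.59964333])}
scene {'intrinsics': array([[491.13302318,   0.        , 258.46429606],
       [  0.        , 491.13302318, 194.86215561],
       [  0.        ,   0.        ,   1.        ]]), 'position': array([-0.36130665,  0.81076   ,  0.66569967]), 'rotation': array([ 1.15404044,  0.00554909, -2.31306824])}
```

View pics/top0.png

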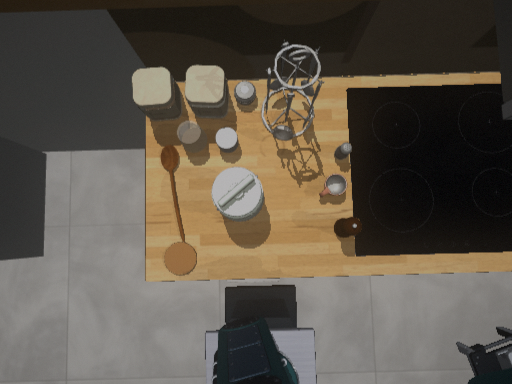

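View pics/scene0.png

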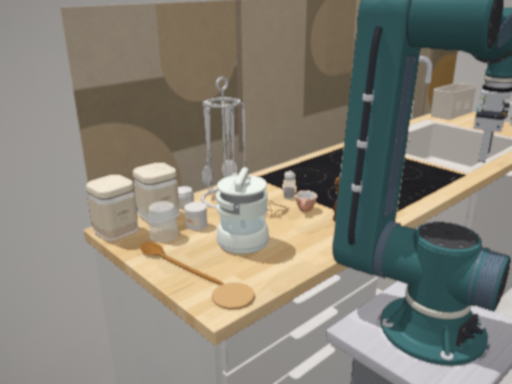

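```bash
cat > h.py <<'E'
import numpy as np, cv2
from scipy.spatial.transform import Rotation as R
def bp(cal,px,z):
    """pixels (N,2) -> world points at height z"""
    px=np.atleast_2d(px).astype(float)
    d=np.c_[px,np.ones(len(px))]@np.linalg.inv(cal["intrinsics"]).T*[1,-1,-1]
    r=cal["rotation"]; Rm=R.from_euler("xyz",r) if np.shape(r)==(3,) else R.from_matrix(r)
    d=Rm.apply(d); p=np.array(cal["position"])
    return p+d*((z-p[2])/d[:,2])[:,None]
E
python3 - <<'E'
from h import *
from bench import imaging
im=cv2.imread("pics/top0.png")
cv2.imwrite("pics/crop0.png",cv2.resize(im[155:230,200:280],None,fx=7,fy=7,interpolation=cv2.INTER_CUBIC))
c=imaging.get_calibration("top")
print(bp(c,[[219,205],[255,178],[238,191]],0.2),bp(c,[227,139],.062),bp(c,[180,258],.008))
E
```

```text
[[ 0.50330675  0.08916458  0.2       ]
 [ 0.56848886 -0.00237302  0.2       ]
 [ 0.53697508  0.04101507  0.2       ]] [[0.70574112 0.07710653 0.062     ]] [[0.36522463 0.22781374 0.008     ]]
```

View pics/crop0.png

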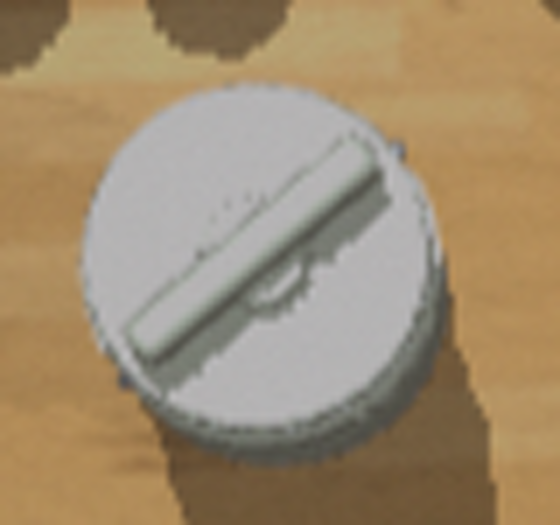

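```bash
cat >> h.py <<'E'
def need(obs,pos,yaw):
    A=R.from_euler("xyz",obs["ee_rot"]); B=R.from_euler("xyz",[np.pi,0,yaw])
    print("shift",A.inv().apply(np.array(pos)-obs["tool_pos"]).round(4),"turn",(A.inv()*B).as_rotvec().round(4))
E
python3 - <<'E'
from h import *
from bench import imaging,robot
c=imaging.get_calibration("top")
e=bp(c,[[220,204],[252.4,177.1]],0.201); print(e,e.mean(0),np.linalg.norm(e[0]-e[1]),bp(c,[237.3,191.7],.175))
d=e[0]-e[1]; yaw=np.arctan2(d[1],d[0]); yaw+=np.pi if yaw<0 else 0; print(yaw)
need(robot.get_obs(),[.537,.043,.30],yaw)
E
```

```text
[[0.50564758 0.08652186 0.201     ]
 [0.57081193 0.00406183 0.201     ]] [0.53822976 0.04529184 0.201     ] 0.10510018085515004 [[0.53811617 0.04425834 0.175     ]]
2.2395661331074135
shift [ 0.5242 -0.4254 -0.0696] turn [-1.2000e-03 -2.0000e-03 -1.9268e+00]
```

Call:
{"method": "drive_tool", "body": {"series": [[0.06, [0, 0, -0.06], [0, 0, -0.18]], [0.06, [0.05, -0.04, -0.07], [0, 0, -0.36]], [0.06, [0.09, -0.075, -0.07], [0, 0, -0.54]], [0.06, [0.135, -0.11, -0.07], [0, 0, -0.72]], [0.06, [0.18, -0.145, -0.07], [0, 0, -0.9]]]}}

```text
time: 0.72
tool_pos: [0.2964, -0.3283, 0.3]
ee_rot: [-3.141, -0.0, 1.218]
wrist_force: [0.5, 0.5, 0.1]
width: 0.0601
finger_force: 0.0
```

Run:
```python
from h import *
from bench import robot
o=robot.get_obs();print(o["time"],o["tool_pos"],o["ee_rot"]);need(o,[.538,.0445,.29],2.24)
```

```text
0.725 [ 0.2964487  -0.32826949  0.30002839] [-3.14138728e+00 -4.17030193e-04  1.21808497e+00]
shift [0.4333 0.0979 0.0102] turn [ 0.0000e+00 -5.0000e-04 -1.0219e+00]
```

Call:
{"method": "drive_tool", "body": {"series": [[0.06, [0.06, 0.014, 0], [0, 0, -0.18]], [0.06, [0.12, 0.027, 0], [0, 0, -0.36]], [0.06, [0.18, 0.041, 0], [0, 0, -0.54]], [0.06, [0.24, 0.054, 0], [0, 0, -0.72]], [0.06, [0.3, 0.068, 0], [0, 0, -0.9]]]}}

```text
time: 1.35
tool_pos: [0.4653, -0.0709, 0.3002]
ee_rot: [-3.141, 0.0, 2.119]
wrist_force: [0.6, -0.7, -0.9]
width: 0.0598
finger_force: 0.0
```

Run:
```python
from h import *
from bench import robot
o=robot.get_obs();need(o,[.538,.0445,.27],2.24)
```

```text
shift [0.0606 0.1222 0.0301] turn [-3.000e-04  1.000e-04 -1.212e-01]
```

Call:
{"method": "drive_tool", "body": {"series": [[0.05, [0.03, 0.05, 0], [0, 0, -0.12]], [0.05, [0.0606, 0.122, 0], [0, 0, -0.121]], [0.05, [0.0606, 0.122, 0.03], [0, 0, -0.121]], [0.05, [0.0606, 0.122, 0.03], [0, 0, -0.121]], [0.05, [0.0606, 0.122, 0.03], [0, 0, -0.121]]]}}

```text
time: 1.98
tool_pos: [0.5377, 0.0414, 0.2709]
ee_rot: [-3.141, 0.0, 2.233]
wrist_force: [-0.2, -0.2, 0.4]
width: 0.0503
finger_force: 0.0
```

Run:
```python
from h import *
from bench import robot,imaging
o=robot.get_obs();need(o,[.538,.0445,.27],2.24); print(o["joint_positions"],o["tool_pos"],o["ee_rot"])
c=imaging.get_calibration("wrist");print(c)
cv2.imwrite("pics/w1.png",imaging.snapshot("wrist")[:,:,::-1])
```

```text
shift [0.0023 0.0022 0.0009] turn [-0.0004  0.0003 -0.0069]
[-2.80852517e-02  5.90813789e-02  1.32119836e+00 -4.98080918e-04
  1.76144169e+00 -6.90488014e-01] [0.53766968 0.04135845 0.27094885] [-3.1411819e+00  2.9503596e-04  2.2331048e+00]
{'intrinsics': array([[266.92980127,   0.        , 263.21729473],
       [  0.        , 266.92980127, 186.5904788 ],
       [  0.        ,   0.        ,   1.        ]]), 'position': array([0.49396115, 0.09686791, 0.42520781]), 'rotation': array([-0.24388547,  0.00074181,  0.66216102])}
```

View pics/w1.png

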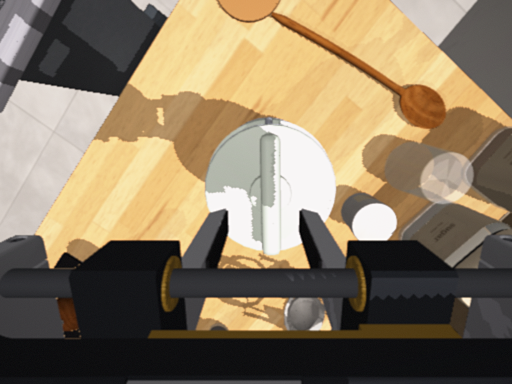

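Run:
```python
from h import *
from bench import imaging
c=imaging.get_calibration("wrist")
e=bp(c,[[270,135],[272,253]],.201);d=e[0]-e[1];print(e,e.mean(0),np.linalg.norm(d),np.arctan2(d[1],d[0]))
print(bp(c,[270.5,184],.175))
```

```text
[[0.50595724 0.09057774 0.201     ]
 [0.57395103 0.00734449 0.201     ]] [0.53995413 0.04896112 0.201     ] 0.10747524543052872 2.255761481170595
[[0.53656149 0.05360849 0.175     ]]
```

Run:
```python
from h import *
from bench import robot
need(robot.get_obs(),[.539,.047,.208],2.245)
```

```text
shift [0.0041 0.0044 0.0637] turn [ 0.0009  0.0013 -0.0125]
```

Call:
{"method": "drive_tool", "body": {"series": [[0.05, [0.004, 0.0044, 0], [0, 0, -0.012]], [0.05, [0.004, 0.0044, 0.03], [0, 0, -0.012]], [0.05, [0.004, 0.0044, 0.055], [0, 0, -0.012]], [0.05, [0.004, 0.0044, 0.063], [0, 0, -0.012]], [0.05, [0.004, 0.0044, 0.063], [0, 0, -0.012]]]}}

```text
time: 2.65
tool_pos: [0.539, 0.0476, 0.2079]
ee_rot: [3.141, 0.0, 2.245]
wrist_force: [0.4, 0.4, 0.2]
width: 0.0496
finger_force: 0.0
```

Run:
```python
from h import *
from bench import robot,imaging
o=robot.get_obs();need(o,[.539,.047,.200],2.245); print(o["tool_pos"],o["wrist_force"])
cv2.imwrite("pics/w2.png",imaging.snapshot("wrist")[:,:,::-1])
```

```text
shift [-0.0005 -0.0004  0.0079] turn [0.0002 0.0003 0.0004]
[0.5389664  0.0476495  0.20792395] [0.43266598 0.37517298 0.20458076]
```

View pics/w2.png

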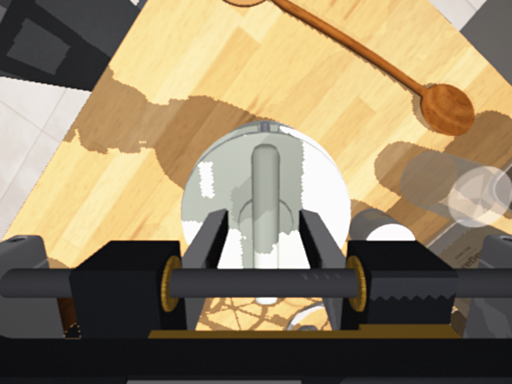

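The view shows the bar (column ~265) centred between the fingertips (columns 228 and 300). Next I lower to feel for the deck.

Call:
{"method": "drive_tool", "body": {"series": [[0.04, [0, 0, 0.004], [0, 0, 0]], [0.04, [0, 0, 0.0065], [0, 0, 0]], [0.04, [0, 0, 0.0065], [0, 0, 0]]]}}

```text
time: 3.08
tool_pos: [0.5389, 0.0479, 0.2009]
ee_rot: [-3.141, 0.0, 2.246]
wrist_force: [0.3, -0.0, 0.3]
width: 0.0404
finger_force: 0.0
```

Call:
{"method": "drive_tool", "body": {"series": [[0.04, [0, 0, 0.002], [0, 0, 0]], [0.04, [0, 0, 0.002], [0, 0, 0]]]}}

```text
time: 3.32
tool_pos: [0.5392, 0.0479, 0.1999]
ee_rot: [3.141, 0.001, 2.246]
wrist_force: [-0.5, 0.2, 4.1]
width: 0.0401
finger_force: 2.0
```

Call:
{"method": "drive_tool", "body": {"series": [[0.0, [0, 0, 0], [0, 0, 0]], [0.0, [0, 0, 0], [0, 0, 0]], [0.0, [0, 0, 0], [0, 0, 0]], [0.0, [0, 0, 0], [0, 0, 0]]]}}

```text
time: 3.82
tool_pos: [0.54, 0.0484, 0.1995]
ee_rot: [3.139, 0.001, 2.246]
wrist_force: [3.2, 1.6, 3.9]
width: 0.0177
finger_force: 32.7
```

Call:
{"method": "drive_tool", "body": {"series": [[0.0, [0, 0, 0.006], [0, 0, 0]], [0.0, [0, 0, 0.012], [0, 0, 0]], [0.0, [0, 0, 0.017], [0, 0, 0]], [0.0, [0, 0, 0.017], [0, 0, 0]], [0.0, [0, 0, 0.017], [0, 0, 0]]]}}

```text
time: 4.45
tool_pos: [0.54, 0.0484, 0.1836]
ee_rot: [3.138, 0.002, 2.246]
wrist_force: [1.6, 1.5, 8.7]
width: 0.0179
finger_force: 32.9
```

Call:
{"method": "drive_tool", "body": {"series": [[0.0, [0, 0, 0.001], [0, 0, 0]], [0.0, [0, 0, 0.001], [0, 0, 0.1]], [0.0, [0, 0, 0.001], [0, 0, 0.2]], [0.0, [0, 0, 0.001], [0, 0, 0.2]]]}}

```text
time: 4.95
tool_pos: [0.5402, 0.0485, 0.1828]
ee_rot: [3.137, 0.001, 2.045]
wrist_force: [3.1, 2.8, 8.6]
width: 0.0179
finger_force: 33.1
```

Call:
{"method": "drive_tool", "body": {"series": [[0.0, [0, 0, 0], [0, 0, 0.15]], [0.0, [0, 0, 0], [0, 0, 0.3]], [0.0, [0, 0, 0], [0, 0, 0.45]], [0.0, [0, 0, 0], [0, 0, 0.6]], [0.0, [0, 0, 0], [0, 0, 0.6]]]}}

```text
time: 5.58
tool_pos: [0.541, 0.0487, 0.1831]
ee_rot: [3.135, -0.002, 1.445]
wrist_force: [3.9, 2.5, 8.3]
width: 0.0178
finger_force: 32.8
```

Run:
```python
from h import *
from bench import robot,imaging
o=robot.get_obs(); print(o["wrist_torque"])
cv2.imwrite("pics/t2.png",cv2.resize(imaging.snapshot("top")[120:260,160:320,::-1],None,fx=4,fy=4))
```

```text
[ 0.38849743 -0.53481114 -0.1152184 ]
```

View pics/t2.png

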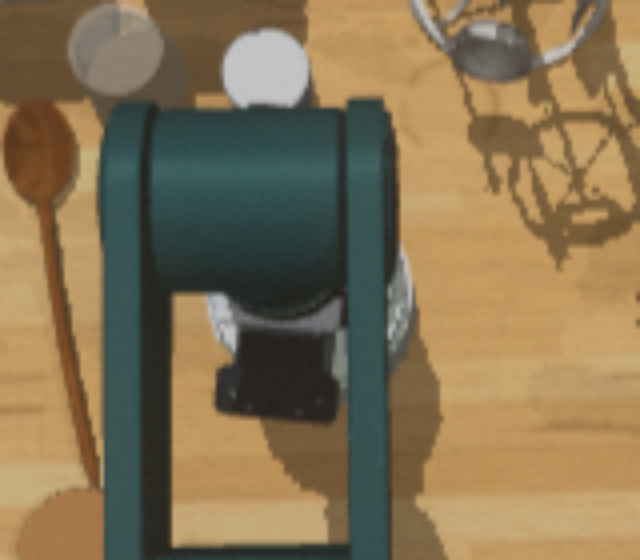

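The arm hides the lid in this view. Torque stays small, so the lid is turning with the gripper; I continue.

Call:
{"method": "drive_tool", "body": {"series": [[0.0, [0, 0, 0], [0, 0, 0.16]], [0.0, [0, 0, 0], [0, 0, 0.32]], [0.0, [0, 0, 0], [0, 0, 0.48]], [0.0, [0, 0, 0], [0, 0, 0.62]], [0.0, [0, 0, 0], [0, 0, 0.72]]]}}

```text
time: 6.25
tool_pos: [0.5419, 0.0482, 0.1835]
ee_rot: [3.136, -0.007, 0.723]
wrist_force: [6.1, 2.6, 7.9]
width: 0.0179
finger_force: 33.3
```

Run:
```python
from bench import robot
print(robot.get_obs()["wrist_torque"])
```

```text
[ 0.23733173 -0.79278841  0.10548111]
```

Call:
{"method": "drive_tool", "body": {"series": [[0.0, [0, 0, 0], [0, 0, 0.04]], [0.0, [0, 0, 0], [0, 0, 0.08]], [0.0, [0, 0, 0], [0, 0, 0.08]], [0.0, [0, 0, 0], [0, 0, 0.08]]]}}

```text
time: 6.75
tool_pos: [0.542, 0.0481, 0.1835]
ee_rot: [3.137, -0.007, 0.646]
wrist_force: [6.8, 1.3, 7.1]
width: 0.0176
finger_force: 33.5
```

Run:
```python
from bench import robot
print(robot.get_obs()["wrist_torque"])
```

```text
[ 0.25289123 -0.80337137 -0.04190124]
```

Call:
{"method": "drive_tool", "body": {"series": [[0.0, [0, 0, -0.004], [0, 0, -0.01]], [0.0, [0, 0, -0.008], [0, 0, -0.01]], [0.0, [0, 0, -0.009], [0, 0, -0.01]], [0.0, [0, 0, -0.009], [0, 0, -0.01]]]}}

```text
time: 7.25
tool_pos: [0.5419, 0.0481, 0.1919]
ee_rot: [3.137, -0.007, 0.656]
wrist_force: [7.0, 1.9, 6.5]
width: 0.0176
finger_force: 33.4
```

Call:
{"method": "drive_tool", "body": {"series": [[0.04, [0, 0, 0], [0, 0, 0]], [0.05, [0, 0, 0], [0, 0, 0]], [0.05, [0, 0, 0], [0, 0, 0]], [0.05, [0, 0, 0], [0, 0, 0]]]}}

```text
time: 7.75
tool_pos: [0.5403, 0.046, 0.1912]
ee_rot: [3.136, -0.001, 0.654]
wrist_force: [2.8, -3.8, 6.9]
width: 0.0495
finger_force: 3.1
```

Call:
{"method": "drive_tool", "body": {"series": [[0.05, [0, 0, -0.01], [0, 0, 0]], [0.05, [0, 0, -0.05], [0, 0, 0]], [0.05, [0, 0, -0.1], [0, 0, 0]], [0.05, [-0.05, 0, -0.12], [0, 0, 0]], [0.05, [-0.1, 0, -0.12], [0, 0, 0]]]}}

```text
time: 8.38
tool_pos: [0.4589, -0.0134, 0.3113]
ee_rot: [3.141, -0.0, 0.657]
wrist_force: [0.4, -0.3, -0.6]
width: 0.0501
finger_force: 0.0
```

Run:
```python
from h import *
from bench import robot,imaging
o=robot.get_obs();print(o["tool_pos"])
cv2.imwrite("pics/w3.png",imaging.snapshot("wrist")[:,:,::-1]);c=imaging.get_calibration("wrist");np.savez("c3",**c)
cv2.imwrite("pics/s3.png",cv2.resize(imaging.snapshot("scene")[150:270,130:330,::-1],None,fx=4,fy=4,interpolation=cv2.INTER_CUBIC))
```

```text
[ 0.45891284 -0.01335441  0.31128236]
```

View pics/w3.png

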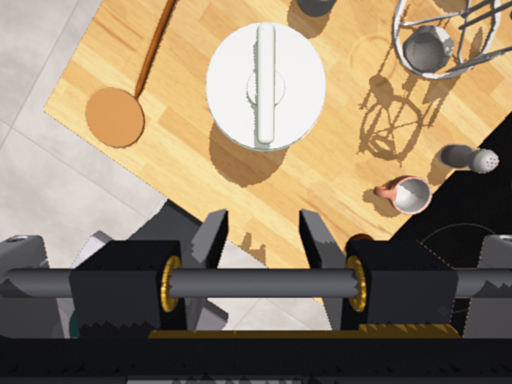

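View pics/s3.png

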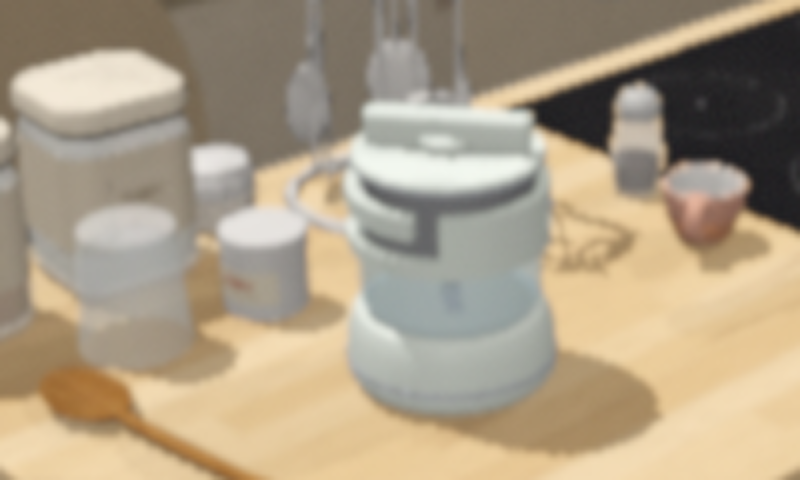

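The bar (columns 265–266, rows 25–145) lies along the tool's x axis. That puts the turn at about 1.59 rad. The scene view shows the lid sitting lower in its collar, and the other things are where they were.

```bash
python3 -c "
from bench import robot
print(robot.close_job())"
```

```text
the job is handed in; nothing more can be done
None
```

I pushed the lid down about 17 mm, turned it clockwise about 1.59 rad, let it rise and released it, so by my measurements it is locked in its catch. The job is handed in, but no verdict came back; the camera showed the lid sitting low in its collar, though I did not measure its final height, and the other things looked undisturbed.

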